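# Check a pet dryer's fan and hold its air gate half open

## Task

Check the pet dryer on the grooming bench: with its air gate still shut, turn the fan wheel on the round casing by its upright finger knob one full turn clockwise (seen from above), and leave it there. Then slide the spring-shut gate on the flat duct open, away from the wheel, to half its travel, where its upright fin stands in line with the two small pegs on the guide rails. Finish while still holding the gate there with the gripper against its spring (do not let go), and leave the other things on the bench where they are.

Things in the scene. Friction and masses are not known exactly. Their poses are not given: they have to be found in the camera images.
- dryer: pet dryer fixed to the table, 420 x 200 mm (its y, x), yaw within 35 degrees. At +y a round casing (194 mm wide, top 97 mm up, centre at y = +110 mm) carries the fan wheel; towards -y a flat duct 130 mm wide (y 0 to -220 mm, top 87 mm up) carries the air gate, and a nozzle lower down juts to y = -264 mm. Origin on the table under the middle, z up
- fan_wheel (a joint): turn of the fan wheel, rad: 0 at the start, grows clockwise seen from above, full turn 6.283; no stops, needs about 0.1 N m (2.5 N at the knob), stays where left. A level disc, 120 mm diameter, top face 113 mm above the table, hub 6 mm and ribs 3 mm higher; the knob may start at any angle round the axis
- wheel_axis (a point): centre of the wheel's top face, on the turning axis, 113 mm above the table
- knob_top (a point): centre of the top of the wheel's finger knob: an upright round post, 18 mm diameter, 45 mm tall, that spins freely about its own axis, standing on the wheel 42 mm from the axis; top 158 mm above the table
- air_gate (a joint): opening of the air gate, m: 0 shut, 0.080 at the open stop, half travel = 0.040. It slides along the dryer's -y (away from the wheel). Its spring pushes it shut with about 3 N when shut, 8 N at half, 13 N at full opening; let go, it shuts by itself
- fin_top (a point): centre of the top of the gate's fin: an upright steel plate 12 mm thick (along the slide), 36 mm wide (across it), 45 mm tall, standing in the middle of the steel gate plate (95 mm across x 90 mm along the slide, top face 93 mm above the table); fin top 138 mm above the table
- half_mark (a point): fixed point where the fin's top centre is when the gate stands at half travel: midway between two index pegs (10 mm diameter, tops 113 mm above the table), one on each guide rail, 55 mm either side of the fin's path; rails 12 mm wide, tops 99 mm up
- slicker_brush: slicker brush lying flat: 100 mm handle and a 50 x 90 mm head, 22 mm high; bystander; origin under its neck
- comb: flat steel comb 170 mm long, 6 mm thick, lying; bystander; origin under its spine
- oil_bottle: small oil bottle, 40 mm diameter, 85 mm tall, standing behind the duct; bystander; origin at the centre of its underside
- shampoo_jar: jar 72 mm diameter, 100 mm tall; bystander; origin at the centre of its underside
- spray_can: spray can 52 mm diameter, 160 mm tall; bystander; origin at the centre of its underside
- clipper: hair clipper lying flat, 45 x 185 mm, 34 mm high; bystander; origin under its body

How it is judged:
By the outcome, as a careful person would: the job done as asked, in the order asked, and still so for the second after the job is handed in, while the arm keeps its last pose, push and grip.
It also fails if it takes over 61 s, if anything falls off the work surface, if the arm or the gripper's body presses on something with over 40 N, if the wrist force passes 120 N, or if a joint passes its speed limit or range.

## Robot

A 6-joint arm with a two-finger parallel gripper is mounted at the origin on the work surface. World frame = base frame: x ahead of the robot, y to its left, z up, the work surface at z = 0. Lengths are in m, angles in rad, forces in N, time in s.
With the tool pointing down it reaches from about 0.325 to 0.75 m from the base axis. Payload 7.6 kg.
Tool frame: the origin (TCP) lies midway between the tips of the shut fingers; the grasp point (between the pads) lies 19 mm behind it; z points along the fingers, y is the direction in which the jaws open and shut (so a half turn about z gives the same grasp; the last joint's range is limited). The gripper opens to 85 mm and grips with 20 to 120 N. Pads are 22 mm wide; open, the fingers measure 114 mm over their backs; the gripper's body (76 mm by 85 mm) begins 54 mm behind the grasp point. The pads swing forward as they close: fully open they stand 13 mm farther back than shut.
Start: joints at [1.184, 0.052, 1.401, -0, 1.689, -0.07], TCP at [0.164, 0.499, 0.231] pointing down, gripper open.
Joint ranges: [-2.9, 2.9], [-0.91, 2.17], [0.12, 2.37], [-1.06, 4.2], [0.26, 2.73], [-2.93, 2.93]. Speed limits (rad/s): [2.57, 2.57, 3.01, 3.14, 3.14, 3.14].

## Interface

Orientations are given as a rotation vector (axis times angle).
In Python, from bench import robot gives the robot as it stands.
- The arm moves only by the tool jog_arm, never from a script. Its argument "commands" is a list that holds one entry, the list of rows, each a list of 5 numbers: the shift along the tool's x, y, z in mm, then the turn about the tool's z in degrees, then the opening, from -1 (shut) to 1 (fully open), so that 0 is half open. In form: [[[tx, ty, tz, roll, fingers], ...]]. A call has 1 to 10 rows; each row is the pose to reach, as a shift and turn from the pose measured when the call began, along the tool's axes at that moment; what a row does not reach only later rows make up. A row lasts 1/10 s, in which the tool goes at most 50 mm and 8.59 degrees, less where a joint would pass 70% of its speed; a pose out of reach is approached as far as the arm can. A call with a gripper value outside its range is refused whole. The fingers move at their own pace and stop on an object; the grip force is fixed at half the most. Time passes only in rows, so rows that repeat a pose let the fingers close. It gives the time, the measured TCP pose, the force and the opening at its end, in the units of the state.
- robot.sense(): the state, without advancing time (a new reading comes with each control period).
- robot.grab_frame(name): name is "side" or "top" or "wrist"; returns the picture (400x640x3 uint8, red, green, blue); there is no depth.
- robot.get_calibration(name): a dict with "fx", "fy", "cx", "cy" (pixels), "eye" and "rotation" of the camera in the world; the wrist camera has in their place "tool_from_camera" (4x4, takes a point from camera to tool coordinates, whose origin is the TCP and whose axes are the flange's). Camera axes: x right, y down, z forward; pixel columns grow to the right and rows downward; lengths in m; the calibration is good to about 2 mm. A picture is of the moment at which its call begins: read the wrist's pose just before it. get_calibration takes no time and is no camera call.
- robot.sign_off(): hands the job in, once; it reports no verdict.
The state is a dict: "time": time; "joint_positions": joint angles; "qvel": joint speeds; "joint_torque": joint torques, N m; "eef_pos": TCP position; "eef_rot": TCP orientation; "force": force on the tool from outside, world axes, zero at the start; "moment": the same for the moment, N m; "finger_gap": opening from 0.0 (shut) to 1.0 (fully open).
Only numpy, scipy, OpenCV 4.12 (cv2) and the standard library are available. Lean on these libraries where they do the work, as an engineer would, in place of code of your own. Each camera call takes 0.05 s, during which the arm holds its last target.

## Working session

There is one attempt and no reset: what is moved stays moved. The work goes in short steps, Python scripts to look and compute and a tool call to move; the robot and the scene stay as the last step left them, time stands still between calls to the robot, and variables do not carry over. Pictures are saved under pics/ and viewed, and the job is handed in when it is done.

Besides the shell and the picture viewer there is one more tool, called after "Call:" in YAML: its name, and indented under it one key for each argument. jog_arm: Moves the arm, as the interface text tells. Its arguments: {"type":"object","properties":{"commands":{"type":"array"}},"required":["commands"]}

```bash
mkdir -p pics; ls
python3 - <<'E'
from bench import robot
import cv2
s=robot.sense()
print(s)
for n in ["side","top","wrist"]:
    im=robot.grab_frame(n); cv2.imwrite(f"pics/{n}0.png",im[:,:,::-1])
    print(n,robot.get_calibration(n))
E
```

```text
pics
{'time': 0.0, 'joint_positions': array([ 1.18367987e+00,  5.28166045e-02,  1.40176611e+00, -4.53928099e-06,
        1.68860130e+00, -7.02806698e-02]), 'qvel': array([ 1.34044672e-03, -3.04353700e-05,  7.55866379e-04, -1.13251920e-03,
        1.22080116e-03, -9.70037999e-04]), 'joint_torque': array([-3.41377263e-04, -3.81668723e+01, -3.60191810e+01, -1.03001898e-04,
        6.08058006e-03, -1.69842320e-05]), 'eef_pos': array([0.16342038, 0.49858641, 0.23046209]), 'eef_rot': array([-4.95549888e-01, -3.10190097e+00,  2.43594906e-03]), 'force': array([-0.04414648,  0.39267909, -0.03053651]), 'moment': array([0.07476017, 0.07239374, 0.04165691]), 'finger_gap': 1.0004471863086632}
side {'fx': 363.01673871044613, 'fy': 363.01673871044613, 'cx': 323.7726950258183, 'cy': 197.97465353134604, 'eye': array([ 0.39586825, -0.49270034,  0.79154221]), 'rotation': array([-2.45434208,  0.2906624 , -0.11584724])}
top {'fx': 404.72775988717945, 'fy': 404.72775988717945, 'cx': 321.75475958445924, 'cy': 197.01490243897473, 'eye': array([0.36224885, 0.03704431, 1.187654  ]), 'rotation': array([-2.11232237,  2.14431239, -0.20116603])}
wrist {'fx': 315.1895617739285, 'fy': 315.1895617739285, 'cx': 323.53093717967954, 'cy': 195.4899619605809, 'tool_from_camera': array([[ 1.16000568e-03, -9.59733922e-01, -2.80908265e-01,
         7.17459613e-02],
       [ 9.99999168e-01,  1.27160391e-03, -2.15005024e-04,
         1.22081809e-03],
       [ 5.63551661e-04, -2.80907782e-01,  9.59734599e-01,
        -1.41744490e-01],
       [ 0.00000000e+00,  0.00000000e+00,  0.00000000e+00,
         1.00000000e+00]])}
```

View pics/top0.png

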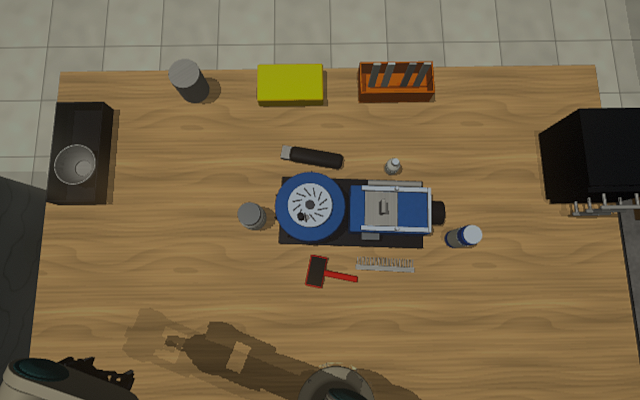

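View pics/side0.png

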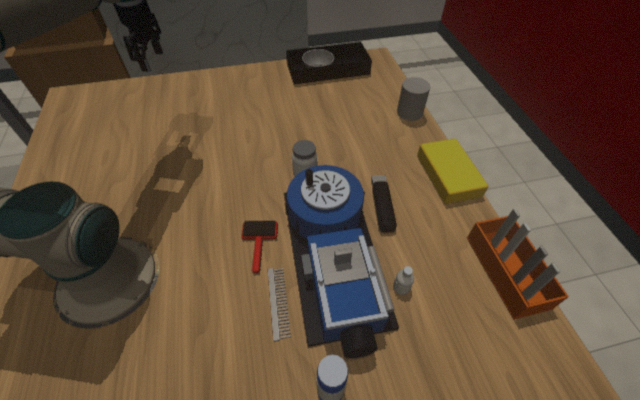

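View pics/wrist0.png

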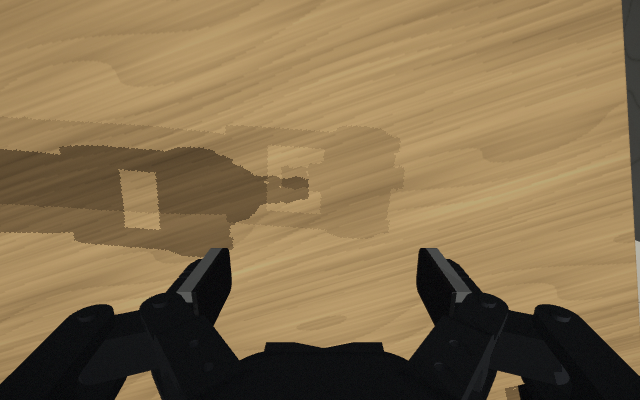

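Top: the wheel is at about (310,206), the knob is dark near (302,216), and the fin is near (384,207). The side view agrees. I'll zoom in next.

```bash
cat > h.py <<'E'
import numpy as np, cv2
from scipy.spatial.transform import Rotation as R
from bench import robot
def cam(n,s=None):
    c=robot.get_calibration(n)
    K=np.array([[c['fx'],0,c['cx']],[0,c['fy'],c['cy']],[0,0,1]])
    if n!='wrist': return K,R.from_rotvec(c['rotation']).as_matrix(),np.array(c['eye'])
    T=c['tool_from_camera']; Rt=R.from_rotvec(s['eef_rot']).as_matrix()
    return K,Rt@T[:3,:3],Rt@T[:3,3]+s['eef_pos']
def plane(C,uv,z):
    K,Rm,e=C; d=Rm@np.linalg.inv(K)@np.array([uv[0],uv[1],1.]); return e+d*(z-e[2])/d[2]
def proj(C,p):
    K,Rm,e=C; q=K@(Rm.T@(np.array(p)-e)); return q[:2]/q[2]
E
python3 - <<'E'
import cv2
a=cv2.imread('pics/top0.png')[150:260,260:460]; cv2.imwrite('pics/top0z.png',cv2.resize(a,None,fx=4,fy=4,interpolation=cv2.INTER_CUBIC))
a=cv2.imread('pics/side0.png')[150:350,270:420]; cv2.imwrite('pics/side0z.png',cv2.resize(a,None,fx=3,fy=3,interpolation=cv2.INTER_CUBIC))
E
```

```text
(no output)
```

View pics/top0z.png

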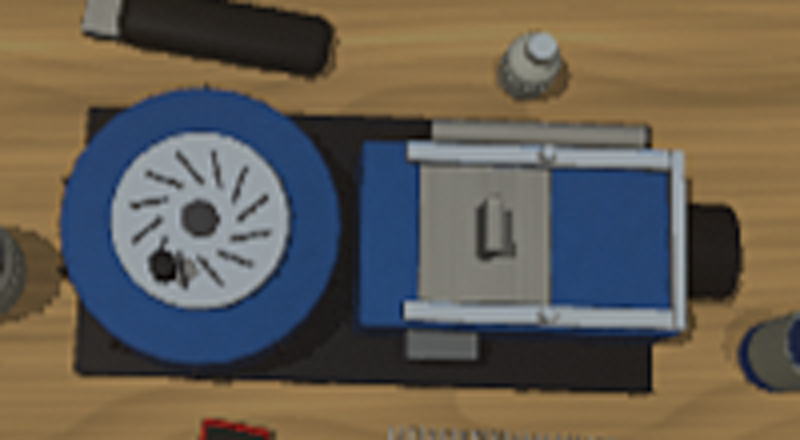

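View pics/side0z.png

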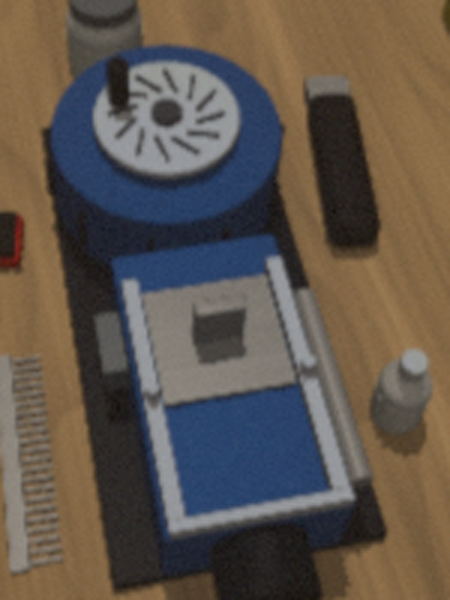

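Run:
```python
from h import *
im=cv2.imread('pics/top0.png'); T=cam('top'); S=cam('side')
f=lambda x,y:(260+(x+.5)/4-.5,150+(y+.5)/4-.5)
g=lambda x,y:(270+(x+.5)/3-.5,150+(y+.5)/3-.5)
hsv=cv2.cvtColor(im,cv2.COLOR_BGR2HSV)
m=((hsv[...,1]<70)&(hsv[...,2]>110)).astype(np.uint8); m[:,:280]=0;m[:,340:]=0;m[:180]=0;m[235:]=0
c=max(cv2.findContours(m,0,1)[0],key=cv2.contourArea);e=cv2.fitEllipse(cv2.convexHull(c));print('disc',e); A=plane(T,e[0],.113);print('axis top',A)
simg=cv2.imread('pics/side0.png');hs=cv2.cvtColor(simg,cv2.COLOR_BGR2HSV)
print('hub top',plane(T,f(200,217),.119),'hub side',plane(S,g(168,113),.119),'axis side disc centre',plane(S,g(167,118),.113))
print('knob top',plane(T,f(161,265),.158),'side',plane(S,g(117,65),.158))
print('fin top',plane(T,f(491,225),.138),'side',plane(S,g(219,302),.138))
p1,p2=plane(T,f(547,153),.113),plane(T,f(547,314),.113);print('pegs',p1,p2,(p1+p2)/2)
q1,q2=plane(S,g(308,360),.113),plane(S,g(152,391),.113);print('pegs side',q1,q2,(q1+q2)/2)
```

```text
disc ((309.3436279296875, 204.62571716308594), (43.643680572509766, 44.13767623901367), 40.564544677734375)
axis top [0.54034537 0.06288202 0.113     ]
hub top [0.54137601 0.06196478 0.119     ] hub side [0.5421123  0.05825045 0.119     ] axis side disc centre [0.54134521 0.05817969 0.113     ]
knob top [0.50401118 0.08636453 0.158     ] side [0.50632964 0.08375766 0.158     ]
fin top [ 0.53005305 -0.12960747  0.138     ] side [ 0.53121032 -0.13096845  0.138     ]
pegs [ 0.58293948 -0.17370283  0.113     ] [ 0.47348389 -0.1683409   0.113     ] [ 0.52821169 -0.17102186  0.113     ]
pegs side [ 0.5838178 -0.1755815  0.113    ] [ 0.47380692 -0.17314226  0.113     ] [ 0.52881236 -0.17436188  0.113     ]
```

Run:
```python
from h import *
s=robot.sense(); Rt=R.from_rotvec(s['eef_rot']).as_matrix(); print(Rt.round(4)); 
want=np.array([0.0536,.9986,0])  # jaw axis
yaw=np.degrees(np.arctan2(want@Rt[:,0],want@Rt[:,1])); print('roll for y->want: ', -yaw, )
for p in ([.505,.085,.28],[.541,.06,.25]): print((Rt.T@(np.array(p)-s['eef_pos'])*1000).round(1))
```

```text
[[-9.502e-01  3.115e-01 -4.000e-04]
 [ 3.115e-01  9.502e-01 -1.100e-03]
 [ 1.000e-04 -1.200e-03 -1.000e+00]]
roll for y->want:  -15.076866593741912
[-453.4 -286.8  -49. ]
[-495.4 -299.3  -19. ]
```

Call:
jog_arm:
  commands:
    - [[-40,-25,-5,-2,1],[-85,-54,-10,-4,1],[-130,-82,-15,-6,1],[-175,-110,-20,-8,1],[-220,-139,-25,-10,1],[-265,-168,-30,-12,1],[-310,-196,-35,-14,1],[-355,-225,-40,-15,1],[-400,-253,-45,-15,1],[-440,-280,-49,-15,1]]

```text
time: 1.15
eef_pos: [0.4789, 0.1143, 0.2777]
eef_rot: [-0.087, -3.14, 0.002]
force: [0.6, 0.6, 0.5]
finger_gap: 0.996
```

Call:
jog_arm:
  commands:
    - [[0,0,0,0,1],[0,0,0,0,1]]

```text
time: 1.35
eef_pos: [0.4791, 0.1134, 0.2772]
eef_rot: [-0.09, -3.139, 0.001]
force: [0.1, 0.7, -0.5]
finger_gap: 1.002
```

Run:
```python
from h import *
s=robot.sense(); print(s['time'],s['eef_pos'],s['force'],abs(s['qvel']).max(),R.from_rotvec(s['eef_rot']).as_matrix().round(4))
np.savez('s1.npz',eef_pos=s['eef_pos'],eef_rot=s['eef_rot'])
im=robot.grab_frame('wrist'); cv2.imwrite('pics/w1.png',im[:,:,::-1])
```

```text
1.35 [0.47909058 0.11341324 0.27717216] [ 0.05314968  0.6938655  -0.47242374] 0.05209373184909345 [[-9.983e-01  5.750e-02 -1.700e-03]
 [ 5.750e-02  9.983e-01 -9.000e-04]
 [ 1.700e-03 -1.000e-03 -1.000e+00]]
```

View pics/w1.png

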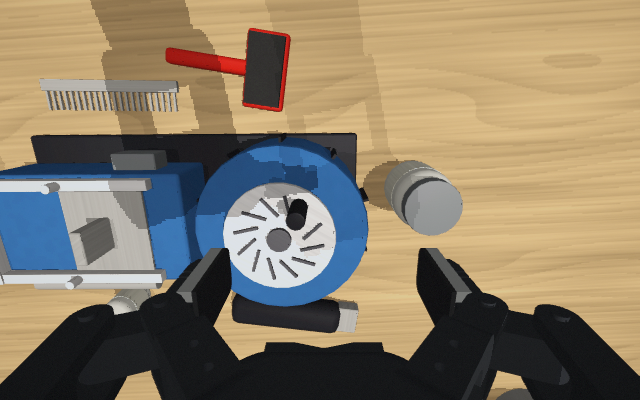

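Run:
```python
import cv2
a=cv2.imread('pics/w1.png')[170:290,215:345]; a=cv2.convertScaleAbs(a,alpha=1.5,beta=30);cv2.imwrite('pics/w1z.png',cv2.resize(a,None,fx=5,fy=5,interpolation=cv2.INTER_CUBIC))
```

```text
(no output)
```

View pics/w1z.png

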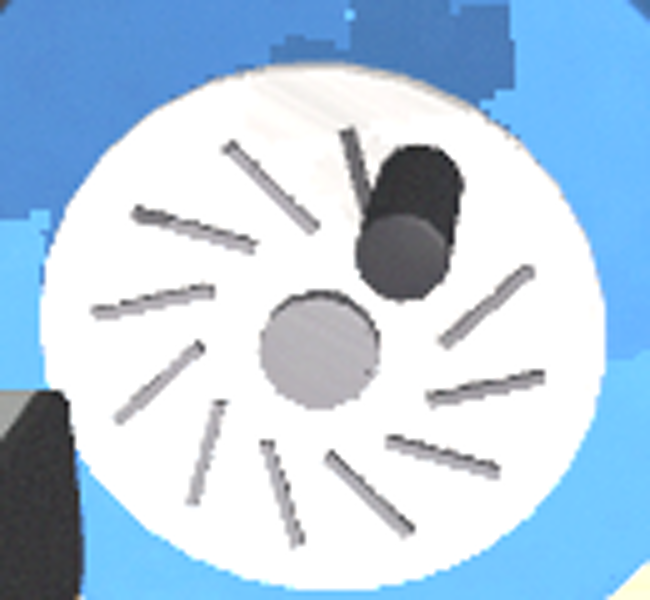

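The knob's top disc is centred at zoomed (402,256) and the hub at (319,351). The disc spans about x 42–605.

Run:
```python
from h import *
s=np.load('s1.npz'); W=cam('wrist',s)
f=lambda x,y:(215+(x+.5)/5-.5,170+(y+.5)/5-.5)
im=cv2.imread('pics/w1.png')
h=plane(W,f(319,351),.119);k=plane(W,f(402,256),.158)
print('hub',h,'knob',k,'r',np.hypot(*(k-h)[:2]),np.degrees(np.arctan2(*(k-h)[1::-1])))
b=im.astype(int);m=((b.min(2)>150)&(b.max(2)-b.min(2)<60)).astype(np.uint8);m[:,:216]=0;m[:,345:]=0;m[:175]=0;m[292:]=0
c=max(cv2.findContours(m,0,1)[0],key=cv2.contourArea);pts=np.array([plane(W,p[0],.113)[:2] for p in c])
cc=cv2.minEnclosingCircle(pts.astype(np.float32));print('disc',cc)
# fov of pegs
a=im[165:300,0:170];cv2.imwrite('pics/w1g.png',cv2.resize(a,None,fx=4,fy=4,interpolation=cv2.INTER_CUBIC))
```

```text
hub [0.54018819 0.06426551 0.119     ] knob [0.50568599 0.08777099 0.158     ] r 0.04174816005291517 145.73437340720488
disc ((0.5408663153648376, 0.06421677768230438), 0.059486694633960724)
```

View pics/w1g.png

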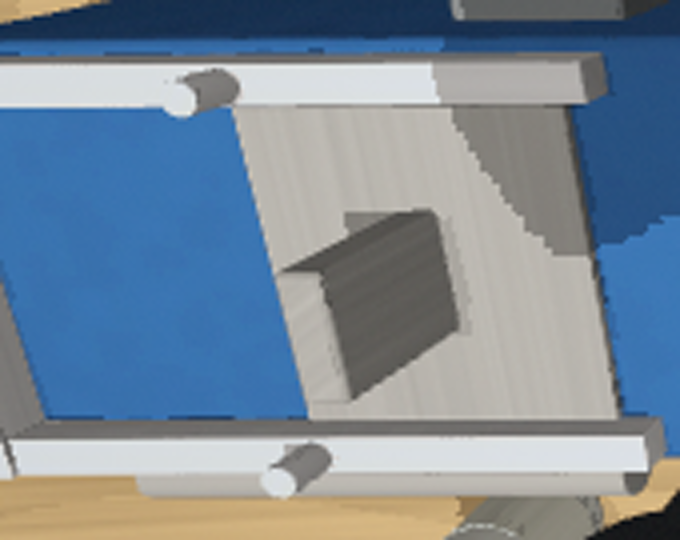

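Call:
jog_arm:
  commands:
    - [[-14,-12,10,0,1],[-28,-24,30,0,1],[-28,-24,55,0,1],[-28,-24,80,0,1],[-28,-24,105,0,1],[-28,-24,125,0,1],[-28,-24,140,0,1],[-28,-24,150,0,0.3],[-28,-24,150,0,0],[-28,-24,150,0,0]]

```text
time: 2.4
eef_pos: [0.5052, 0.0891, 0.1277]
eef_rot: [-0.086, -3.14, 0.001]
force: [-0.2, 0.0, 0.3]
finger_gap: 0.518
```

Run:
```python
from h import *
s=robot.sense(); print(s['time'],s['eef_pos'],s['force'],s['finger_gap'])
Rt=R.from_rotvec(s['eef_rot']).as_matrix();print('err tool mm',Rt.T@(np.array([.5057,.0878,.126])-s['eef_pos'])*1000)
im=robot.grab_frame('wrist'); cv2.imwrite('pics/w2.png',im[:,:,::-1])
```

```text
2.4 [0.50517856 0.08905812 0.12772776] [-0.21000678  0.04645362  0.264737  ] 0.5182509605539015
err tool mm [-0.59117291 -1.22627138  1.72820414]
```

View pics/w2.png

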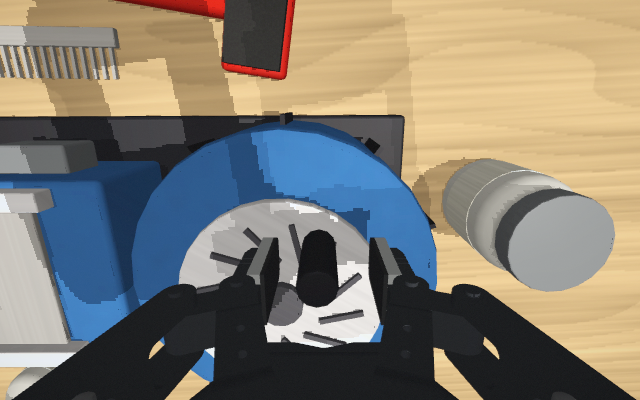

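The knob sits between the pads at (317,290), slightly left of centre. I'll nudge it and close.

Call:
jog_arm:
  commands:
    - [[-0.5,-1.2,1.5,0,0],[-0.5,-1.2,1.5,0,0],[-0.5,-1.2,1.5,0,-1],[-0.5,-1.2,1.5,0,-1],[-0.5,-1.2,1.5,0,-1],[-0.5,-1.2,1.5,0,-1],[-0.5,-1.2,1.5,0,-1],[-0.5,-1.2,1.5,0,-1]]

```text
time: 3.25
eef_pos: [0.5061, 0.0877, 0.1272]
eef_rot: [0.087, 3.139, -0.001]
force: [-1.1, -2.4, 5.2]
finger_gap: 0.192
```

Run:
```python
from h import *
s=robot.sense(); print(s['time'],s['eef_pos'],s['force'],s['moment'],s['finger_gap'])
np.savez('s3.npz',eef_pos=s['eef_pos'],eef_rot=s['eef_rot'])
im=robot.grab_frame('wrist'); cv2.imwrite('pics/w3.png',im[:,:,::-1])
Rt=R.from_rotvec(s['eef_rot']).as_matrix()
c=Rt.T@(np.array([.5408,.0642,0])-s['eef_pos'])*1000; r=np.hypot(*c[:2]);p0=np.degrees(np.arctan2(-c[1],-c[0]));print('r',r,'phi0',p0)
for k in range(1,11):
    a=np.radians(p0+9*k); print(9*k,(c[0]+41.9*np.cos(a)).round(1),(c[1]+41.9*np.sin(a)).round(1))
```

```text
3.25 [0.50614053 0.08766568 0.12717479] [-1.11100865 -2.43702896  5.17086612] [-0.31060749  0.03912017  0.02138184] 0.19199513611841007
r 41.703854616327654 phi0 30.905350135577915
9 -3.6 5.5
18 -8.2 10.2
27 -13.5 14.1
36 -19.3 17.1
45 -25.6 19.2
54 -32.1 20.3
63 -38.6 20.4
72 -45.1 19.4
81 -51.4 17.5
90 -57.3 14.5
```

View pics/w3.png

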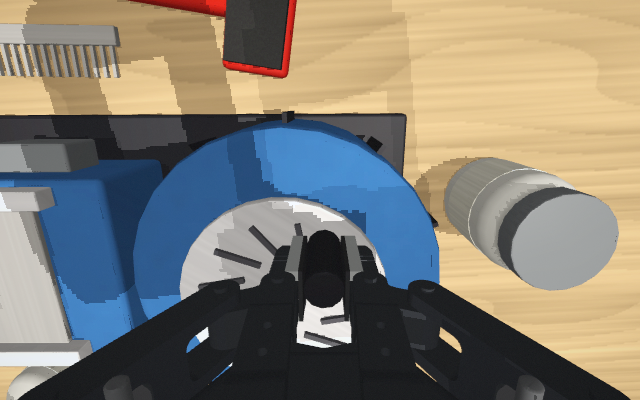

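The knob is gripped (gap 0.19, about 16–18 mm). I'll turn the first stretch of 45° and check the forces.

Call:
jog_arm:
  commands:
    - [[-3.6,5.5,0,0,-1],[-8.2,10.2,0,0,-1],[-13.5,14.1,0,0,-1],[-19.3,17.1,0,0,-1],[-25.6,19.2,0,0,-1]]

```text
time: 3.8
eef_pos: [0.5333, 0.1044, 0.1271]
eef_rot: [0.088, 3.139, -0.006]
force: [-1.1, -10.1, 4.9]
finger_gap: 0.194
```

```bash
cat > arc.py <<'E'
from h import *
import sys
s=robot.sense(); Rt=R.from_rotvec(s['eef_rot']).as_matrix()
ax=np.array([float(sys.argv[2]),float(sys.argv[3])]) if len(sys.argv)>3 else np.array([.5408,.0642])
c=Rt.T@(np.array([*ax,s['eef_pos'][2]])-s['eef_pos'])*1000; r=np.hypot(*c[:2]);p0=np.degrees(np.arctan2(-c[1],-c[0]))
print('t',s['time'],s['eef_pos'].round(4),'F',s['force'].round(1),'gap',s['finger_gap'].round(3),'r',r.round(2),'phi',p0.round(1),'rot',R.from_matrix(Rt).as_rotvec().round(3))
w=-Rt@c; w=w[:2]/r; print('Frad %.1f Ftan(cw) %.1f'%(s['force'][:2]@w,s['force'][:2]@np.array([w[1],-w[0]])))
for k in range(1,11):
    a=np.radians(p0+float(sys.argv[1])*k); print(k,(c[0]+41.9*np.cos(a)).round(1),(c[1]+41.9*np.sin(a)).round(1))
E
python3 arc.py 10
```

```text
Traceback (most recent call last):
  File "arc.py", line 6, in <module>
    print('t',s['time'],s['eef_pos'].round(4),'F',s['force'].round(1),'gap',s['finger_gap'].round(3),'r',r.round(2),'phi',p0.round(1),'rot',R.from_matrix(Rt).as_rotvec().round(3))
                                                                            ^^^^^^^^^^^^^^^^^^^^^
AttributeError: 'float' object has no attribute 'round'
```

```bash
sed -i "s/s\['finger_gap'\].round(3)/round(s['finger_gap'],3)/" arc.py
python3 arc.py 10
```

```text
t 3.8 [0.5333 0.1044 0.1271] F [ -1.1 -10.1   4.9] gap 0.194 r 40.89 phi 76.2 rot [ 0.088  3.139 -0.006]
Frad -9.7 Ftan(cw) -2.9
1 -7.0 2.1
2 -14.3 1.9
3 -21.4 0.5
4 -28.3 -2.1
5 -34.5 -5.9
6 -40.0 -10.7
7 -44.6 -16.4
8 -48.1 -22.8
9 -50.4 -29.7
10 -51.5 -37.0
```

```bash
python3 arc.py 10 .5408 .0632
```

```text
t 3.8 [0.5333 0.1044 0.1271] F [ -1.1 -10.1   4.9] gap 0.194 r 41.87 phi 76.5 rot [ 0.088  3.139 -0.006]
Frad -9.8 Ftan(cw) -2.8
1 -7.2 1.1
2 -14.5 0.9
3 -21.7 -0.5
4 -28.5 -3.2
5 -34.7 -7.0
6 -40.2 -11.9
7 -44.7 -17.6
8 -48.2 -24.0
9 -50.5 -30.9
10 -51.6 -38.1
```

Call:
jog_arm:
  commands:
    - [[-7.2,1.1,0,0,-1],[-14.5,0.9,0,0,-1],[-21.7,-0.5,0,0,-1],[-28.5,-3.2,0,0,-1],[-34.7,-7,0,0,-1],[-40.2,-11.9,0,0,-1],[-44.7,-17.6,0,0,-1],[-48.2,-24,0,0,-1]]

```text
time: 4.6
eef_pos: [0.5792, 0.0782, 0.1271]
eef_rot: [-0.087, -3.137, 0.005]
force: [-10.4, -1.8, 8.8]
finger_gap: 0.191
```

```bash
python3 arc.py 10 .5408 .0632
```

```text
t 4.6 [0.5792 0.0782 0.1271] F [-10.4  -1.8   8.8] gap 0.191 r 41.21 phi 155.5 rot [-0.087 -3.137  0.005]
Frad -10.3 Ftan(cw) -2.2
1 -3.1 -6.6
2 -4.3 -13.8
3 -4.2 -21.1
4 -2.9 -28.3
5 -0.3 -35.1
6 3.4 -41.4
7 8.1 -47.0
8 13.8 -51.6
9 20.1 -55.2
10 27.0 -57.7
```

```bash
python3 arc.py 10 .5399 .0634
```

```text
t 4.6 [0.5792 0.0782 0.1271] F [-10.4  -1.8   8.8] gap 0.191 r 41.98 phi 156.2 rot [-0.087 -3.137  0.005]
Frad -10.4 Ftan(cw) -2.0
1 -2.3 -6.9
2 -3.4 -14.2
3 -3.2 -21.5
4 -1.8 -28.6
5 0.8 -35.4
6 4.6 -41.7
7 9.4 -47.2
8 15.1 -51.8
9 21.5 -55.3
10 28.4 -57.6
```

Call:
jog_arm:
  commands:
    - [[-2.3,-6.9,0,0,-1],[-3.4,-14.2,0,0,-1],[-3.2,-21.5,0,0,-1],[-1.8,-28.6,0,0,-1],[0.8,-35.4,0,0,-1],[4.6,-41.7,0,0,-1],[9.4,-47.2,0,0,-1],[15.1,-51.8,0,0,-1]]

```text
time: 5.4
eef_pos: [0.5609, 0.0264, 0.1272]
eef_rot: [-0.088, -3.138, 0.006]
force: [4.2, -0.2, 1.7]
finger_gap: 0.194
```

```bash
python3 arc.py 10 .5399 .0634
```

```text
t 5.4 [0.5609 0.0264 0.1272] F [ 4.2 -0.2  1.7] gap 0.194 r 42.56 phi -122.7 rot [-0.088 -3.138  0.006]
Frad 2.3 Ftan(cw) -3.6
1 6.8 -2.8
2 13.8 -5.1
3 21.0 -6.1
4 28.3 -5.8
5 35.4 -4.2
6 42.2 -1.5
7 48.4 2.4
8 53.8 7.4
9 58.3 13.1
10 61.7 19.6
```

Call:
jog_arm:
  commands:
    - [[6.8,-2.8,0,0,-1],[13.8,-5.1,0,0,-1],[21,-6.1,0,0,-1],[28.3,-5.8,0,0,-1],[35.4,-4.2,0,0,-1],[42.2,-1.5,0,0,-1],[48.4,2.4,0,0,-1],[53.8,7.4,0,0,-1],[58.3,13.1,0,0,-1]]

```text
time: 6.3
eef_pos: [0.5026, 0.0433, 0.1272]
eef_rot: [-0.088, -3.137, 0.006]
force: [-0.1, -2.5, 1.0]
finger_gap: 0.187
```

```bash
python3 arc.py 10 .5399 .0634
```

```text
t 6.3 [0.5026 0.0433 0.1272] F [-0.1 -2.5  1. ] gap 0.187 r 42.37 phi -31.6 rot [-0.088 -3.137  0.006]
Frad 1.2 Ftan(cw) -2.1
1 2.9 6.8
2 5.0 13.8
3 5.8 21.0
4 5.4 28.3
5 3.7 35.4
6 0.8 42.1
7 -3.3 48.2
8 -8.3 53.5
9 -14.1 57.9
10 -20.7 61.2
```

Call:
jog_arm:
  commands:
    - [[2.9,6.8,0,0,-1],[5,13.8,0,0,-1],[5.8,21,0,0,-1],[5.4,28.3,0,0,-1],[3.7,35.4,0,0,-1],[0.8,42.1,0,0,-1],[-0.7,44.7,0,0,-1],[-0.7,44.7,0,0,-1],[-0.7,44.7,0,0,-1]]

```text
time: 7.2
eef_pos: [0.5064, 0.0882, 0.1272]
eef_rot: [-0.088, -3.138, 0.004]
force: [4.5, -0.4, 2.3]
finger_gap: 0.191
```

```bash
python3 arc.py 10 .5399 .0634|head -2;python3 - <<'E'
from h import *
im=robot.grab_frame('wrist'); cv2.imwrite('pics/w4.png',im[:,:,::-1])
a=cv2.imread('pics/w3.png')[200:360,170:420];b=im[200:360,170:420,::-1]
cv2.imwrite('pics/cmp4.png',cv2.resize(np.vstack([a,b]),None,fx=1.8,fy=1.8))
E
```

```text
t 7.2 [0.5064 0.0882 0.1272] F [ 4.5 -0.4  2.3] gap 0.191 r 41.68 phi 33.3 rot [-0.088 -3.138  0.004]
Frad -3.8 Ftan(cw) 2.4
```

View pics/cmp4.png

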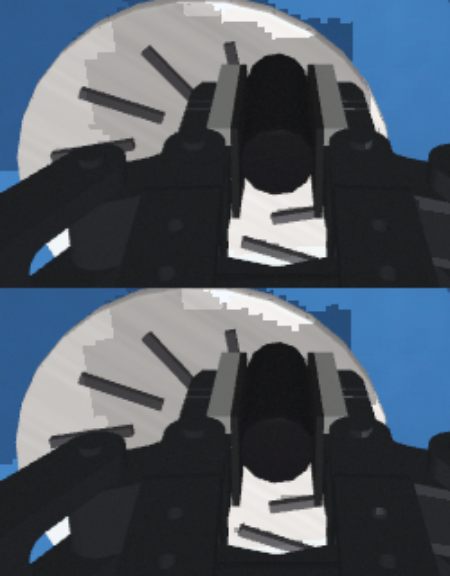

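The knob is back at its starting pose, about 0.8° past. I'll release, rise and check.

Call:
jog_arm:
  commands:
    - [[0,0,0,0,0.2],[0,0,0,0,0.2],[0,0,0,0,0.2],[0,0,-15,0,0.2],[0,0,-45,0,0.2],[5,5,-85,0,1],[15,10,-115,0,1],[20,15,-130,0,1],[20,15,-130,0,1],[20,15,-130,0,1]]

```text
time: 8.25
eef_pos: [0.4872, 0.1045, 0.2555]
eef_rot: [-0.087, -3.136, 0.005]
force: [-0.1, 0.1, -1.3]
finger_gap: 1.0
```

Run:
```python
from h import *
s=robot.sense(); print(s['time'],s['eef_pos'],s['force'],abs(s['qvel']).max())
np.savez('s5.npz',eef_pos=s['eef_pos'],eef_rot=s['eef_rot'])
im=robot.grab_frame('wrist')[:,:,::-1]; cv2.imwrite('pics/w5.png',im)
W=cam('wrist',s); u,v=proj(W,[.525,.075,.13]).round().astype(int); u0,v0=u-70,v-60;print(u0,v0)
a=cv2.convertScaleAbs(im[v0:v0+120,u0:u0+140],alpha=1.5,beta=30);cv2.imwrite('pics/w5z.png',cv2.resize(a,None,fx=5,fy=5,interpolation=cv2.INTER_CUBIC))
```

```text
8.25 [0.48718703 0.10454553 0.25550374] [-0.14859901  0.13722798 -1.32175393] 0.0208968300039369
223 170
```

View pics/w5z.png

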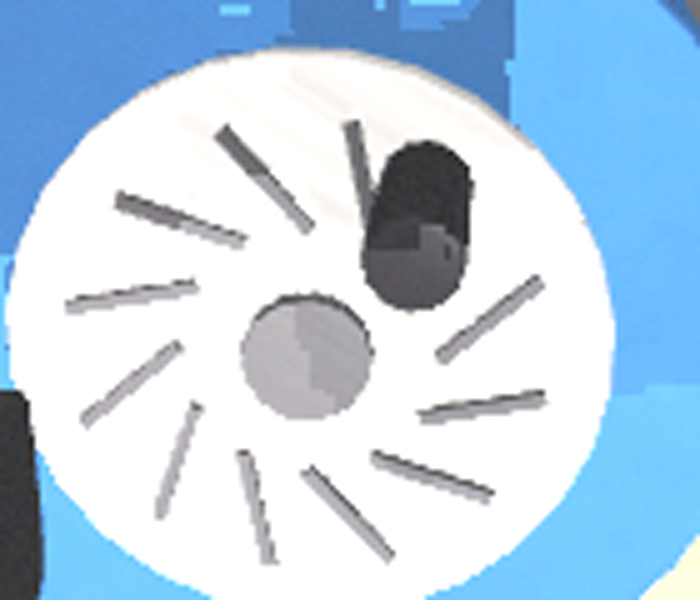

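View pics/w5.png

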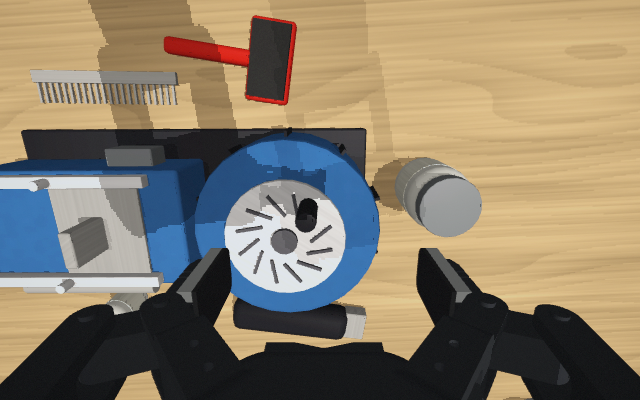

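Run:
```python
from h import *
ang=lambda d:np.degrees(np.arctan2(d[1],d[0]))
W1=cam('wrist',np.load('s1.npz'));W5=cam('wrist',np.load('s5.npz'))
f1=lambda x,y:(215+(x+.5)/5-.5,170+(y+.5)/5-.5); f5=lambda x,y:(223+(x+.5)/5-.5,170+(y+.5)/5-.5)
for W,f,h,k in((W1,f1,(319,351),(402,256)),(W5,f5,(307,356),(414,262))):
    H=plane(W,f(*h),.119);K=plane(W,f(*k),.158);print(H,K,np.hypot(*(K-H)[:2]),ang(K-H))
# rib outer tips same ribs
P1=[(229,146),(138,212),(95,313),(120,418),(194,502),(299,543),(409,530),(497,471),(542,377),(530,270)]
P5=[(221,130),(118,199),(67,307),(84,422),(160,515),(269,561),(391,557),(491,496),(543,399),(540,281)]
A1=np.array([plane(W1,f1(*p),.116)[:2] for p in P1]);A5=np.array([plane(W5,f5(*p),.116)[:2] for p in P5])
M=cv2.estimateAffinePartial2D(A1,A5)[0];print('rot deg (ccw +)',ang(M[:,0]))
```

```text
[0.54019428 0.06426501 0.119     ] [0.50569171 0.08777111 0.158     ] 0.041748825812508904 145.73396271591653
[0.53974362 0.06440797 0.119     ] [0.5069284  0.08963838 0.158     ] 0.04139338357065652 142.44464358245105
rot deg (ccw +) -2.8079509170045753
```

The rib pattern shows the wheel 2.8° past a full turn, which is close enough. Next I'll move over the gate.

Call:
jog_arm:
  commands:
    - [[-4,-25,0,0,1],[-8,-55,0,0,1],[-13,-85,0,0,1],[-18,-115,0,0,1],[-23,-145,0,0,1],[-27,-175,0,0,1],[-31,-203,0,0,1],[-36,-225,0,0,1],[-36,-233,0,0,1],[-36,-233,0,0,1]]

```text
time: 9.3
eef_pos: [0.5095, -0.1309, 0.2538]
eef_rot: [-0.09, -3.131, 0.004]
force: [-0.3, 0.4, 0.0]
finger_gap: 1.001
```

Call:
jog_arm:
  commands:
    - [[0,0,0,0,1],[0,0,0,0,1]]

```text
time: 9.5
eef_pos: [0.5093, -0.1299, 0.2533]
eef_rot: [-0.088, -3.131, 0.003]
force: [0.3, -0.0, -0.2]
finger_gap: 0.997
```

Run:
```python
from h import *
s=robot.sense(); print(s['time'],s['eef_pos'],s['eef_rot'],s['force'],abs(s['qvel']).max())
np.savez('s6.npz',eef_pos=s['eef_pos'],eef_rot=s['eef_rot'])
im=robot.grab_frame('wrist')[:,:,::-1]; cv2.imwrite('pics/w6.png',im)
W=cam('wrist',s); u,v=proj(W,[.53,-.15,.11]).round().astype(int); u0,v0=u-80,v-70;print(u0,v0)
a=im[v0:v0+140,u0:u0+160];cv2.imwrite('pics/w6z.png',cv2.resize(a,None,fx=4,fy=4,interpolation=cv2.INTER_CUBIC))
W=cam('wrist',np.load('s1.npz')); f=lambda x,y:((x+.5)/4-.5,165+(y+.5)/4-.5)
print('s1: fin',plane(W,f(317,337),.138),plane(W,f(181,98),.113),plane(W,f(279,480),.113))
```

```text
9.5 [ 0.50934603 -0.12989376  0.25326157] [-0.08841678 -3.13052745  0.00344916] [ 0.27714359 -0.02123867 -0.15622198] 0.007460865324519669
223 137
s1: fin [ 0.5305729  -0.12808998  0.138     ] [ 0.47457031 -0.1663033   0.113     ] [ 0.58349914 -0.17234345  0.113     ]
```

View pics/w6.png

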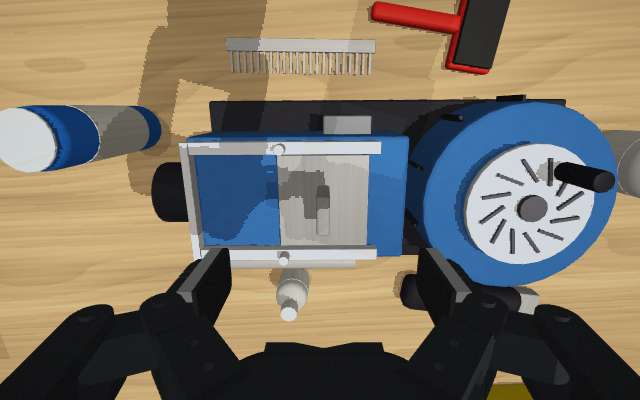

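View pics/w6z.png

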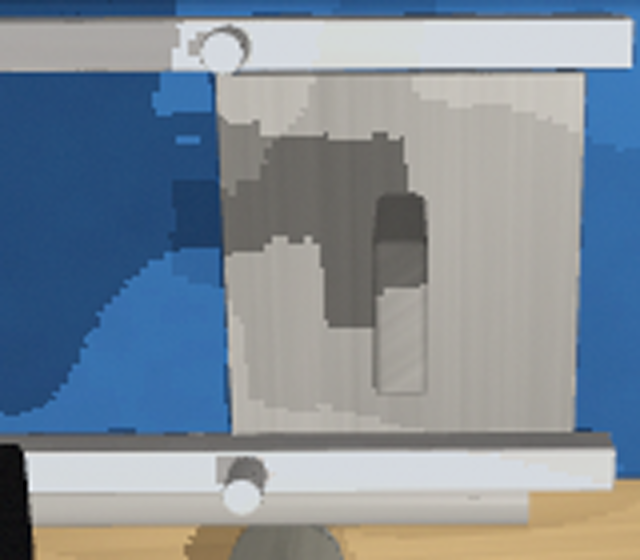

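The fin top is centred at zoomed (400,317). The peg tops are at (222,51) and (242,497).

Run:
```python
from h import *
s=np.load('s6.npz');W=cam('wrist',s); f=lambda x,y:(223+(x+.5)/4-.5,137+(y+.5)/4-.5)
F=plane(W,f(400.5,317),.138);a=plane(W,f(222,51),.113);b=plane(W,f(242,497),.113);m=(a+b)/2
print(F,a,b,m,'d',b-a,'travel',m-F)
Rt=R.from_rotvec(s['eef_rot']).as_matrix();print(Rt.round(4))
print('to fin tool',Rt.T@(np.array([F[0],F[1],.116])-s['eef_pos'])*1000)
```

```text
[ 0.5302942  -0.13079906  0.138     ] [ 0.47402243 -0.1678036   0.113     ] [ 0.58405766 -0.1732494   0.113     ] [ 0.52904005 -0.1705265   0.113     ] d [ 0.11003523 -0.0054458   0.        ] travel [-0.00125415 -0.03972744 -0.025     ]
[[-0.9984  0.0564 -0.0099]
 [ 0.0565  0.9984 -0.0019]
 [ 0.0097 -0.0025 -0.9999]]
to fin tool [-22.30298856   0.61849704 137.04954858]
```

Call:
jog_arm:
  commands:
    - [[-12,0.6,15,0,1],[-22.4,0.6,40,0,1],[-22.4,0.6,65,0,1],[-22.4,0.6,90,0,1],[-22.4,0.6,115,0,0.5],[-22.4,0.6,133,0,0],[-22.4,0.6,143,0,-0.2],[-22.4,0.6,147,0,-0.2],[-22.4,0.6,147,0,-0.2],[-22.4,0.6,147,0,-0.2]]

```text
time: 10.55
eef_pos: [0.5311, -0.131, 0.1076]
eef_rot: [-0.088, -3.133, 0.005]
force: [-0.3, 0.0, -0.4]
finger_gap: 0.395
```

Run:
```python
from h import *
s=robot.sense(); print(s['time'],s['eef_pos'],s['force'],s['finger_gap'])
Rt=R.from_rotvec(s['eef_rot']).as_matrix();print('err tool mm',Rt.T@(np.array([.5303,-.1308,.106])-s['eef_pos'])*1000)
im=robot.grab_frame('wrist'); cv2.imwrite('pics/w7.png',im[:,:,::-1])
```

```text
10.55 [ 0.53106586 -0.13096087  0.10758994] [-0.34630951  0.0122978  -0.44877459] 0.3952101553414534
err tool mm [0.76205591 0.12266836 1.59515937]
```

View pics/w7.png

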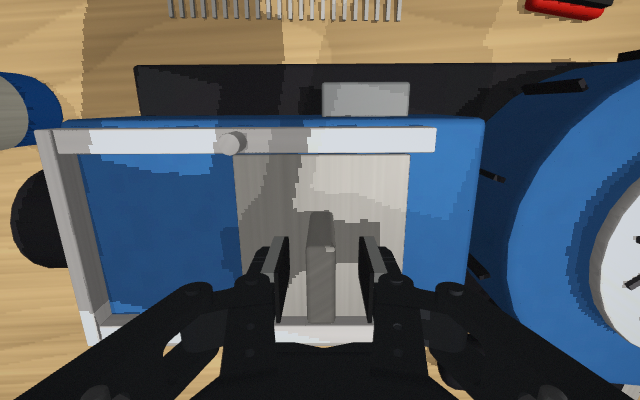

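The fin, at about (321,270), is centred between the pads. I'll close.

Call:
jog_arm:
  commands:
    - [[0,0,0.5,0,-1],[0,0,0.5,0,-1],[0,0,0.5,0,-1],[0,0,0.5,0,-1],[0,0,0.5,0,-1],[0,0,0.5,0,-1]]

```text
time: 11.2
eef_pos: [0.5315, -0.1321, 0.1083]
eef_rot: [-0.089, -3.135, 0.008]
force: [-1.2, -5.9, 3.8]
finger_gap: 0.129
```

Run:
```python
from h import *
s=robot.sense(); print(s['time'],s['eef_pos'],s['force'],s['moment'],s['finger_gap'])
```

```text
11.2 [ 0.53151137 -0.13205987  0.10825552] [-1.1752495  -5.9368275   3.82944677] [-0.55622827  0.11491681  0.31492848] 0.12882462380524984
```

Call:
jog_arm:
  commands:
    - [[0,-5,0,0,-1],[0,-10,0,0,-1],[0,-15,0,0,-1],[0,-20,0,0,-1],[0,-25,0,0,-1],[0,-30,0,0,-1],[0,-35,0,0,-1],[0,-39,0,0,-1],[0,-40,0,0,-1],[0,-40,0,0,-1]]

```text
time: 12.2
eef_pos: [0.5295, -0.1712, 0.1083]
eef_rot: [-0.088, -3.135, 0.004]
force: [2.0, 5.9, 0.9]
finger_gap: 0.124
```

Run:
```python
from h import *
s=robot.sense(); print(s['time'],s['eef_pos'],s['eef_rot'],s['force'],s['moment'],s['finger_gap'])
np.savez('s8.npz',eef_pos=s['eef_pos'],eef_rot=s['eef_rot'])
for n in('wrist','top','side'): cv2.imwrite(f'pics/{n}8.png',robot.grab_frame(n)[:,:,::-1])
a=cv2.imread('pics/wrist8.png')[90:360,180:480];cv2.imwrite('pics/w8z.png',cv2.resize(a,None,fx=2.2,fy=2.2,interpolation=cv2.INTER_CUBIC))
b=cv2.imread('pics/side8.png')[210:350,280:420];cv2.imwrite('pics/s8z.png',cv2.resize(b,None,fx=4,fy=4,interpolation=cv2.INTER_CUBIC))
```

```text
12.2 [ 0.52950383 -0.17119056  0.10828952] [-0.08787052 -3.13524703  0.00394264] [2.03082381 5.91341576 0.92130866] [ 1.41225894 -0.29207951  0.20085933] 0.12362313349837303
```

View pics/w8z.png

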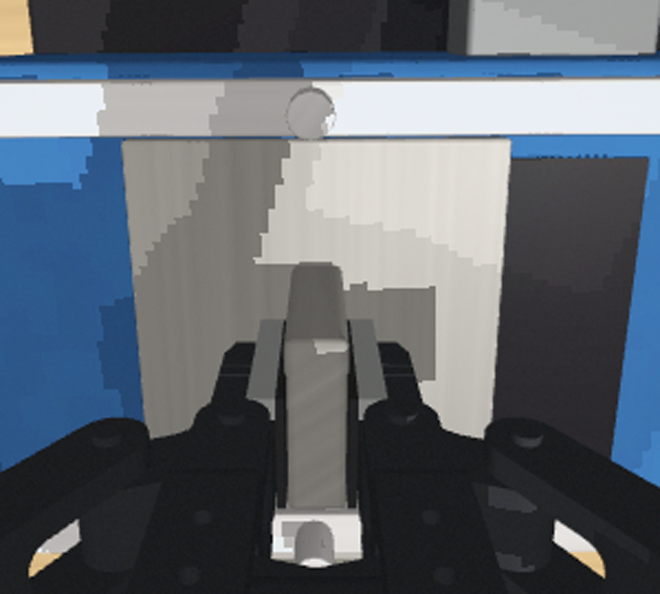

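View pics/s8z.png

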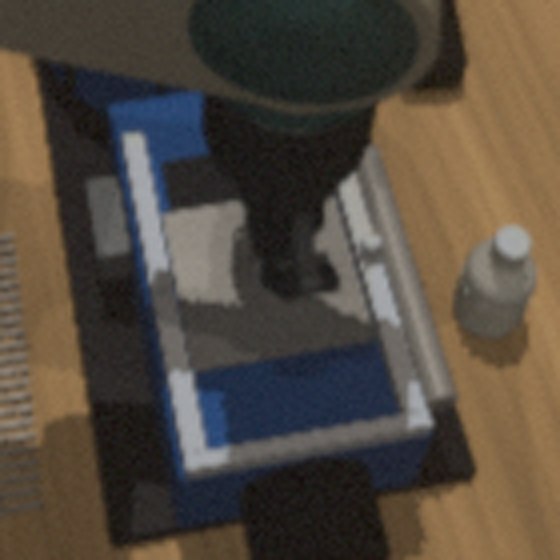

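View pics/top8.png

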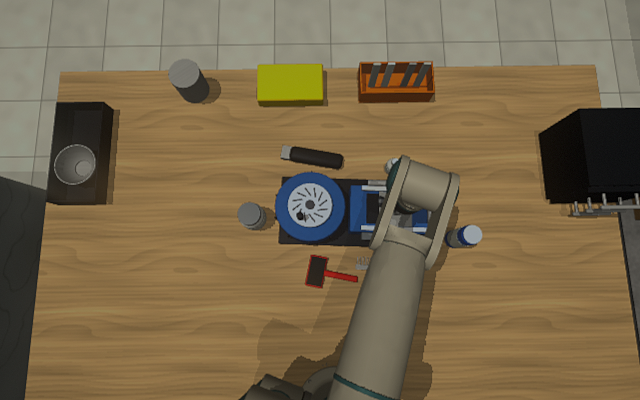

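Run:
```python
from h import *
s=np.load('s8.npz');W=cam('wrist',s); f=lambda x,y:(180+(x+.5)/2.2-.5,90+(y+.5)/2.2-.5)
F=plane(W,f(317,425),.138);a=plane(W,f(310,112),.113)
n=np.array([.049,.9988])  # dryer +y
print(F,a,'fin - peg along +y mm',(F-a)[:2]@n*1000,'across',(F-a)[:2]@np.array([.9988,-.049])*1000)
for c in((287,345),(347,345),(288,505),(346,505)): print(plane(W,f(*c),.138))
print('tcp-peg', (s['eef_pos']-a)[:2]@n*1000)
# second peg centre line
print(plane(W,f(315,540),.108), ((plane(W,f(315,540),.108)-a)[:2]@n*1000))
```

```text
[ 0.52781689 -0.16958534  0.138     ] [ 0.47368764 -0.16806394  0.113     ] fin - peg along +y mm 1.132762544866961 across 54.13884703628683
[ 0.51156553 -0.17401105  0.138     ]
[ 0.51213081 -0.16341512  0.138     ]
[ 0.54468939 -0.17602848  0.138     ]
[ 0.54526577 -0.16502054  0.138     ]
tcp-peg -0.3878743979821125
[ 0.57792891 -0.1728896   0.108     ] 0.28795490095276555
```

The fin is about 1 mm short, on both camera and TCP travel (39.1 mm, sagging under the spring). I'll add a small amount.

Call:
jog_arm:
  commands:
    - [[0,-2,0,0,-1],[0,-2,0,0,-1],[0,-2,0,0,-1],[0,-2,0,0,-1],[0,-2,0,0,-1]]

```text
time: 12.85
eef_pos: [0.5295, -0.1721, 0.1083]
eef_rot: [-0.086, -3.135, 0.001]
force: [0.6, 7.5, 1.8]
finger_gap: 0.13
```

Run:
```python
from h import *
s=robot.sense(); print(s['time'],s['eef_pos'],s['eef_rot'],s['force'],s['finger_gap'])
np.savez('s9.npz',eef_pos=s['eef_pos'],eef_rot=s['eef_rot'])
cv2.imwrite('pics/wrist9.png',robot.grab_frame('wrist')[:,:,::-1])
cv2.imwrite('pics/top9.png',robot.grab_frame('top')[:,:,::-1])
a=cv2.imread('pics/wrist9.png')[90:360,180:480];cv2.imwrite('pics/w9z.png',cv2.resize(a,None,fx=2.2,fy=2.2,interpolation=cv2.INTER_CUBIC))
```

```text
12.85 [ 0.52948129 -0.17211655  0.1082788 ] [-8.63652314e-02 -3.13506225e+00  5.51320926e-04] [0.62213603 7.47696056 1.79524589] 0.12976045219090662
```

View pics/w9z.png

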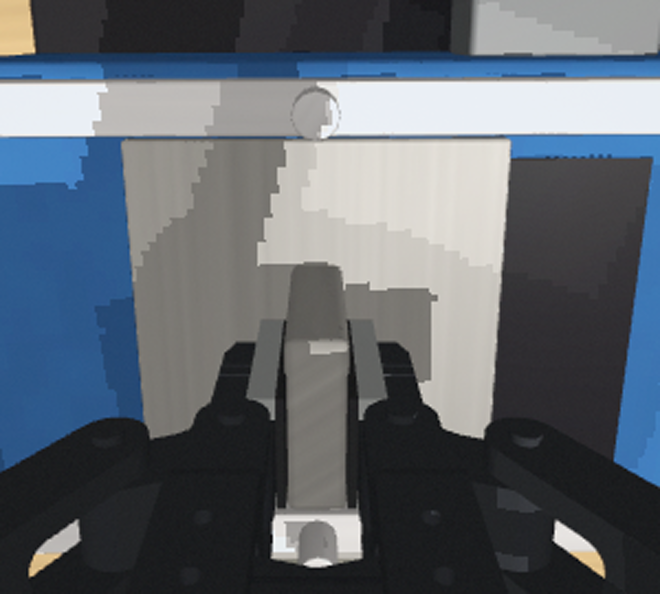

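The pegs at (315,112) and (318,540) are in line with the fin at (317,425), and the spring force is 7.5 N against the expected ~8 N at half. I'll check stability and that nothing else moved, then hand in.

Run:
```python
from h import *
a=cv2.imread('pics/top0.png').astype(int)
for i in range(4): b=robot.grab_frame('top')[:,:,::-1]
s=robot.sense(); print(s['time'],s['eef_pos'],s['force'],abs(s['qvel']).max(),s['finger_gap'])
cv2.imwrite('pics/cmp9.png',np.vstack([cv2.resize(x[140:290,220:490].astype(np.uint8),None,fx=2,fy=2) for x in(a,b)]))
W=cam('wrist',np.load('s9.npz')); f=lambda x,y:(180+(x+.5)/2.2-.5,90+(y+.5)/2.2-.5)
F=plane(W,f(317,425),.138);p=plane(W,f(315,112),.113);print('offset mm',(F-p)[:2]@np.array([.049,.9988])*1000)
```

```text
13.15 [ 0.52947391 -0.17212844  0.10827635] [0.51450074 8.13496013 2.22065636] 0.0011745308927523675 0.13137931845402434
offset mm 0.14867030006571239
```

View pics/cmp9.png

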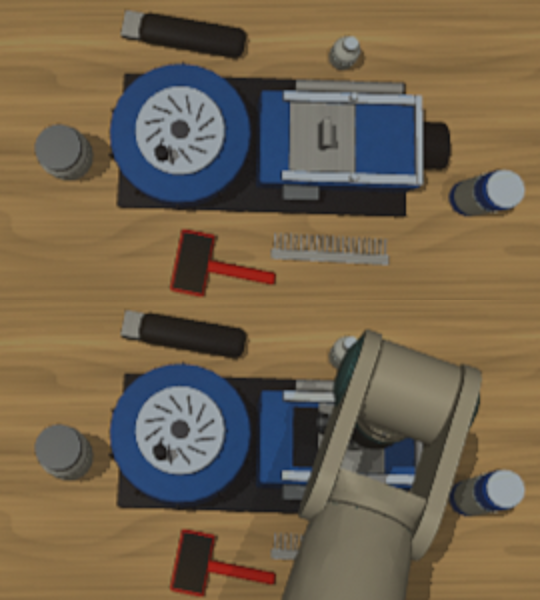

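Before and after match: the visible bystanders haven't moved, the wheel is back at its start angle, and the gate is held at half.

```bash
python3 -c "
from bench import robot
print(robot.sign_off())"
```

```text
the job is handed in; nothing more can be done
None
```

The job is done and handed in at about 13 s of the 61 s allowed. With the gate shut, I turned the fan wheel one full turn clockwise by its knob and let go. I then gripped the gate's fin and slid it open to half travel, where the gripper still holds it against the spring.

- **Wheel:** the rib pattern before and after shows it about 2.8° past a full turn. The arm's own position had suggested only about 0.8° past. I judged that close enough and did not correct it.
- **Gate:** the first pull stopped about 1 mm short, so I added a little. The wrist camera then put the fin within about 0.2 mm of the peg line. The spring force read about 8 N, the value given for half travel, and the arm was steady.
- **Other things on the bench:** the before and after top views show no movement of those in full view. The arm hid parts of the comb and the oil bottle in the last picture, so those are only partly confirmed.
- **Forces:** wrist force readings at the end of each move stayed below about 15 N.

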